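Fold the print box's flap over and tuck it under the lip

TASK

Close the grey print box over its stack of photo prints: with closed fingertips, fold the blue flap over until it lies flat on the box, then, keeping it pressed down, push its white rib towards the brass lip until the flap's tongue is fully home beneath the lip, so that the flap stays shut when you let go. Only push and press, gently: do not pinch or lift anything, and leave the prints and everything round the box where they are.

Things in the scene. Friction and masses are not known exactly. Their poses are not given: they have to be found in the camera images.
- print_box: grey open box, 190 mm (x) x 170 mm (y) x 40 mm high, 5 mm walls and floor, fixed to the table. Origin: centre of its underside, on the table. Its own x axis points level from the flap's hinge side to the side with the brass lip; z is up
- flap (a joint): angle of the blue flap: 0 = flat on the box walls (stop), pi/2 = upright, 1.95 = leaning back over the hinge side (stop). The stiff hinge leaves it where it is above about 0.3 rad; let go flat but not tucked it rises by itself to 0.2 to 0.3 rad. Folding it down takes 0.05 to 0.15 N m
- pin (a joint): how far the flap with its hinge pin has slid towards the lip (box +x), in m: 0 = drawn back (the flap can swing past the lip), 0.025 = fully home, tongue beneath the lip (stop). Takes 4 to 6 N and stays where it is left. Slid forward too soon, the tongue lands on top of the lip
- flap_hinge (a point): point on the flap's hinge axis at mid-width; the axis runs along box y, 42 mm above the table, at box x = -88 mm when pin = 0, and moves with the pin. The flap is a plate 4 mm thick, 156 mm wide, its mid-plane passing through this axis; shut, its top face is 44 mm above the table
- rib (a point): middle of the crest of the white rib across the flap's outer face (its top face when shut). The rib is 90 mm long (along y), 8 mm thick, 10 mm proud of the face; its centre is 104 mm from the hinge axis, its hinge-side face 100 mm. This point is 12 mm out from the flap's mid-plane
- flap_edge (a point): middle of the free edge of the flap's tongue, 150 mm from the hinge axis. The tongue, 90 mm wide and 4 mm thick with a white band along its edge, is the last 30 mm of the flap
- lip_mouth (a point): point at mid-width below the mouth's edge of the brass lip, box x = +67 mm, 44 mm above the table. The lip, 110 mm wide along y, is a strip from box x = +75 to +99 mm, underside 47.5 and top 51.5 mm above the table, flaring up from x = +75 back to +67 mm (underside 53, top 56 mm there)
- prints: loose stack of photo prints lying in the box, 103 x 135 x 29 mm; origin at the centre of its underside; leave it lying in the box
- eraser_a: loose blue and white eraser beside the box, 55 x 25 x 14 mm; origin at its underside; leave alone
- loupe_a: loose black stand loupe beside the box, 43 mm across, 38 mm high; origin at its underside; leave alone
- jar_a: loose white jar with a black cap, 49 mm across, 60 mm high; origin at its underside; leave alone
- jar_b: loose white jar with a red cap, 55 mm across, 80 mm high; origin at its underside; leave alone
- tape_a: loose roll of tape lying flat, 98 mm across, 25 mm high; origin at its underside; leave alone
- weight_a: loose grey cloth-covered weight, 100 x 46 x 27 mm; origin at its underside; leave alone
Mind the look-alikes: they are no part of the job. Leave any orange, purple or red look-alike of the prints alone.

How it is judged:
By the outcome, as a careful person would: the job done as asked, in the order asked, and still so for the second after the job is handed in, with the robot touching nothing.
It also fails if it takes over 38 s, if anything falls off the work surface, if the arm or the gripper's body presses on something with over 40 N, if the wrist force passes 120 N, or if a joint passes its speed limit or range.

ROBOT

A 6-joint arm with a two-finger parallel gripper is mounted at the origin on the work surface; the furniture and walls round the work are solid. World frame = base frame: x ahead of the robot, y to its left, z up, the work surface at z = 0. Lengths are in m, angles in rad, forces in N, time in s.
With the tool pointing down it reaches from about 0.3 to 0.875 m from the base axis. Payload 6.4 kg.
Tool frame: the origin (TCP) lies at the centre of the arm's flange, where the gripper is bolted on; the fingertips stand 173 mm ahead of it and the grasp point (between the pads) lies 155 mm ahead of it; z points along the fingers, y is the line along which they close (so a half turn about z gives the same grasp; the last joint's range is limited). The gripper opens to 85 mm and grips with 20 to 120 N. Pads are 22 mm wide; open, the fingers measure 114 mm over their backs; the gripper's body (76 mm by 85 mm) begins 54 mm behind the grasp point. The pads swing forward as they close: fully open they stand 13 mm farther back than shut.
Start: joints at [1.014, 0.181, 1.607, -0, 1.354, -0.206], TCP at [0.198, 0.54, 0.405] pointing down, gripper open.
Joint ranges: [-2.99, 2.99], [-0.89, 2.07], [0.3, 2.58], [-1.14, 4.28], [0, 2.63], [-3.12, 3.12]. Speed limits (rad/s): [2.57, 2.57, 3.01, 3.14, 3.14, 3.14].

INTERFACE

Orientations are given as a unit quaternion [w, x, y, z].
In Python, from bench import get_obs, camera, get_calibration, hand_in gives the robot as it stands. The module is installed in compiled form; this text tells all that it offers.
- The arm moves only by the tool drive_tool, never from a script. Its argument "increments" is a list of rows, each a list of 2 entries, a list of its own where there are three numbers: the shift along the tool's x, y, z normalised to -1 to 1, where 1 is 250 mm, then the turn about the tool's z normalised to -1 to 1, where 1 is 90 degrees. A call has exactly 8 rows; each row is the pose to reach, as a shift and turn from the pose commanded when the call began, along the tool's axes at that moment; what a row does not reach only later rows make up. A row lasts 1/8 s, in which the tool goes at most 62.5 mm and 10.7 degrees, less where a joint would pass 70% of its speed; a pose out of reach is approached as far as the arm can. A call with a number of a shift or a turn outside -1 to 1 is refused whole. A call with a gripper value outside its range is refused whole. "claw" is the closure, from 0 (fully open) to 1 (shut), set as the call begins (left out, the last holds). The fingers move at their own pace and stop on an object; the grip force is fixed at half the most. Time passes only in rows, so rows that repeat a pose let the fingers close, or fill a call up. It gives the time, the measured TCP pose, the force and the opening at its end, in the units of the state.
- get_obs(): the state, without advancing time (a new reading comes with each control period).
- camera(name): name is "scene" or "side" or "wrist"; returns the picture (420x560x3 uint8, blue, green, red); there is no depth.
- get_calibration(name): a dict with "K" (3x3 intrinsics, pixels), "k1" (the pictures are not rectified: a ray, as slopes to the right and down, at radius r is drawn at 1 + k1 r^2 times it, then the intrinsics apply), "origin" and "orientation" of the camera in the world. Camera axes: x right, y down, z forward; pixel columns grow to the right and rows downward; lengths in m; the calibration is good to about 2 mm. A picture is of the moment at which its call begins: read the wrist's pose just before it. get_calibration takes no time and is no camera call; for the wrist camera it gives the pose at the moment of the call.
- hand_in(): hands the job in, once; it reports no verdict.
The state is a dict: "time_s": time; "q": joint angles; "dq": joint speeds; "joint_efforts": joint torques, N m; "eef_pos": TCP position; "eef_rot": TCP orientation; "wrist_force": force on the tool from outside, world axes, zero at the start; "torque": the same for the moment, N m; "opening": opening from 0.0 (shut) to 1.0 (fully open).
Only numpy, scipy, OpenCV 4.12 (cv2) and the standard library are available. Lean on these libraries where they do the work, as an engineer would, in place of code of your own. Each camera call takes 0.05 s, during which the arm holds its last target. There are 200 camera calls.

## Working session

There is one attempt and no reset: what is moved stays moved. The work goes in short steps, Python scripts to look and compute and a tool call to move; the robot and the scene stay as the last step left them, time stands still between calls to the robot, and variables do not carry over. Pictures are saved under pics/ and viewed, on a budget of 10 in all, crops included, one or two more only if the job needs it, and the job is handed in when it is done.

Besides the shell and the picture viewer there is one more tool, called after "Emit:" as name(argument=value, ...) on one line, values as JSON. drive_tool: Moves the arm, as the interface text tells. Its arguments: {"type":"object","properties":{"increments":{"type":"array","items":{"type":"array"}},"claw":{"type":"number"}},"required":["increments"]}

```bash
mkdir -p pics; python3 - <<'E'
from bench import *
import cv2,numpy as np
o=get_obs();print({k:np.round(v,3) for k,v in o.items()})
for n in("scene","side"):
    cv2.imwrite(f"pics/{n}0.png",camera(n));c=get_calibration(n);print(n,c)
E
```

```text
{'time_s': np.float64(0.0), 'q': array([ 1.014,  0.182,  1.608,  0.   ,  1.354, -0.206]), 'dq': array([-0.001,  0.001, -0.   ,  0.   ,  0.001,  0.001]), 'joint_efforts': array([-1.0000e-03, -4.4489e+01, -3.5132e+01, -0.0000e+00,  1.0000e-02,
        0.0000e+00]), 'eef_pos': array([0.197, 0.54 , 0.404]), 'eef_rot': array([-0.   ,  0.174,  0.985, -0.001]), 'wrist_force': array([ 0.433,  0.304, -0.53 ]), 'torque': array([ 0.02 , -0.045,  0.026]), 'opening': np.float64(1.005)}
scene {'K': array([[542.87491203,   0.        , 279.95101124],
       [  0.        , 542.87491203, 212.52800396],
       [  0.        ,   0.        ,   1.        ]]), 'k1': 0.04401259688552585, 'origin': array([-0.09941704,  1.08316701,  0.87598072]), 'orientation': array([ 0.11311514, -0.19524524,  0.86156962, -0.45473295])}
side {'K': array([[460.40510348,   0.        , 276.29935192],
       [  0.        , 460.40510348, 211.90190098],
       [  0.        ,   0.        ,   1.        ]]), 'k1': 0.01577988218255483, 'origin': array([0.17965919, 1.18285932, 1.02369908]), 'orientation': array([ 0.0477335 , -0.09132711,  0.8937562 , -0.43655553])}
```

View pics/scene0.png

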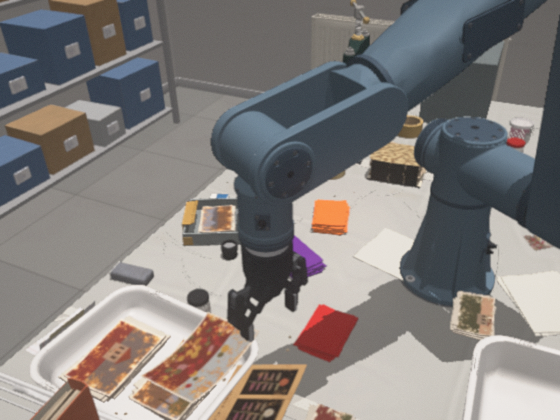

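View pics/side0.png

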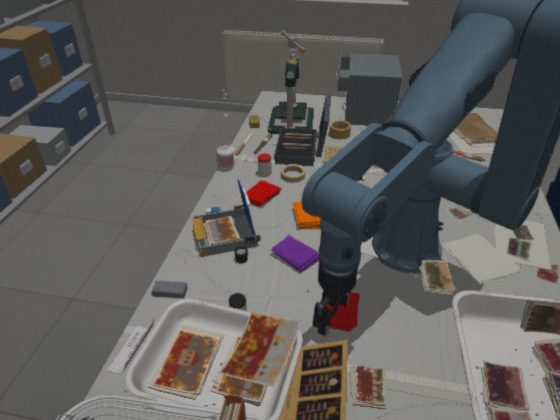

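The scene view shows the box at about (210,220), partly hidden by the arm. The side view shows it at about (225,232), with the brass lip on its left (198,235) and the blue flap upright on its right (247,207). Next I'll locate it roughly and zoom in.

```bash
cat >h.py <<'E'
from bench import *
import cv2,numpy as np
from scipy.spatial.transform import Rotation as R
def rot(q): return R.from_quat(np.array(q)[[1,2,3,0]]).as_matrix()
def ray(c,uv):
    K=c["K"];d=np.array([(uv[0]-K[0,2])/K[0,0],(uv[1]-K[1,2])/K[1,1]]);s=d.copy()
    for _ in range(20): s=d/(1+c["k1"]*(s@s))
    return np.array(c["origin"]),rot(c["orientation"])@np.array([s[0],s[1],1])
def onz(c,uv,z):
    o,d=ray(c,uv);return o+d*(z-o[2])/d[2]
def proj(c,p):
    K=c["K"];v=rot(c["orientation"]).T@(np.array(p)-c["origin"]);s=v[:2]/v[2];s=s*(1+c["k1"]*(s@s))
    return np.array([K[0,0]*s[0]+K[0,2],K[1,1]*s[1]+K[1,2]])
E
python3 - <<'E'
from h import *
c=get_calibration("side")
for uv in [(198,220),(193,252),(258,240),(244,207)]: print(uv,onz(c,uv,.04).round(3))
im=cv2.imread("pics/side0.png")[165:305,140:320]
cv2.imwrite("pics/side0c.png",cv2.resize(im,None,fx=4.2,fy=4.2,interpolation=cv2.INTER_CUBIC))
print(get_calibration("wrist"))
E
```

```text
(198, 220) [0.696 0.044 0.04 ]
(193, 252) [0.658 0.199 0.04 ]
(258, 240) [0.472 0.103 0.04 ]
(244, 207) [ 0.561 -0.058  0.04 ]
{'K': array([[350.03004684,   0.        , 280.01326808],
       [  0.        , 350.03004684, 213.70141266],
       [  0.        ,   0.        ,   1.        ]]), 'k1': -0.04214303677899447, 'origin': array([0.12208172, 0.56714237, 0.37233206]), 'orientation': array([0.12954006, 0.80963358, 0.56542702, 0.08947137])}
```

View pics/side0c.png

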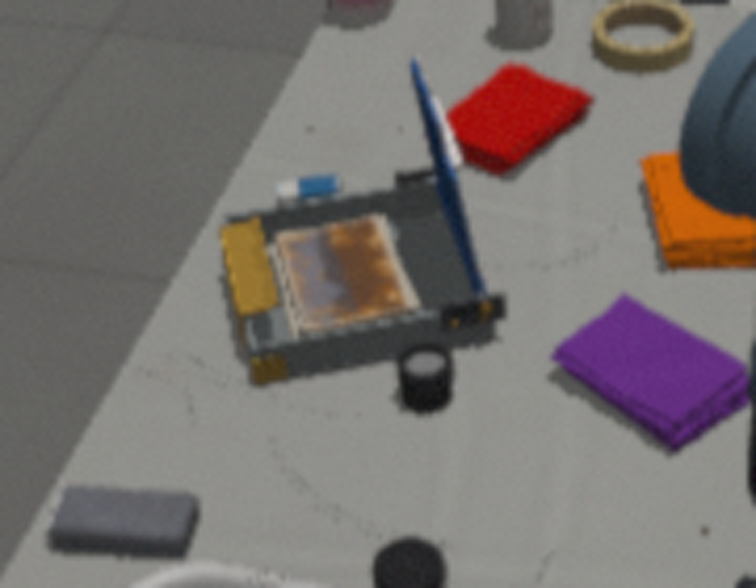

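The crop shows the lip on the left (245,265), the flap slightly past upright from (480,290) to (415,65), and the white rib at (445,130) on the robot side. The loupe sits close to the +y wall at (425,380), and the eraser is behind at (315,187). Next I'll fit the box pose.

```bash
python3 - <<'E'
from h import *
c=get_calibration("side")
f=lambda u,v:(140+u/4.2,165+v/4.2)
P={n:onz(c,f(*p),z).round(3) for n,p,z in [("farL rim",(225,218),.04),("nearL rim",(248,358),.04),("nearR rim",(500,312),.04),("nearR bot",(492,345),0),("nearLbot",(255,383),0),("hinge near",(482,292),.042),("loupe",(427,362),.038)]}
for k,v in P.items():print(k,v)
o=get_obs();w=get_calibration("wrist")
print(rot(o["eef_rot"]).round(3));print("cam in tool",rot(o["eef_rot"]).T@(w["origin"]-o["eef_pos"]));print((rot(o["eef_rot"]).T@rot(w["orientation"])).round(3))
E
```

```text
farL rim [0.717 0.031 0.04 ]
nearL rim [0.642 0.187 0.04 ]
nearR rim [0.469 0.099 0.04 ]
nearR bot [0.478 0.095 0.   ]
nearLbot [0.646 0.173 0.   ]
hinge near [0.488 0.081 0.042]
loupe [0.51  0.163 0.038]
[[-0.939  0.344 -0.001]
 [ 0.344  0.939 -0.001]
 [ 0.    -0.002 -1.   ]]
cam in tool [ 0.0801915  -0.00017916  0.0315686 ]
[[-0.001 -0.95  -0.311]
 [ 1.    -0.001 -0.   ]
 [ 0.    -0.311  0.95 ]]
```

Box: centre about (0.594, 0.068), yaw about 26°, sides 194 and 173 mm, which matches the sizes given. I'll go to a hover behind the flap, turn the tool square to the box and shut the claw.

Emit:
drive_tool(increments=[[[-0.08,-0.08,-0.02],-0.06],[[-0.2,-0.2,-0.04],-0.16],[[-0.35,-0.35,-0.06],-0.27],[[-0.5,-0.5,-0.06],-0.38],[[-0.65,-0.65,-0.06],-0.46],[[-0.8,-0.8,-0.06],-0.511],[[-0.92,-0.92,-0.06],-0.511],[[-0.98,-0.975,-0.06],-0.511]], claw=1)

```text
time_s: 1.1
eef_pos: [0.3444, 0.2251, 0.4195]
eef_rot: [-0.0, -0.223, 0.975, -0.0]
wrist_force: [-0.6, 0.5, -0.3]
opening: 0.001
```

Emit:
drive_tool(increments=[[[0,-0.15,0],0],[[0,-0.32,0],0],[[0,-0.5,0],0],[[0.01,-0.68,0],0],[[0.016,-0.84,0],0],[[0.016,-0.95,0],0],[[0.016,-1,0],0],[[0.016,-1,0],0]])

```text
time_s: 2.1
eef_pos: [0.4494, 0.0001, 0.4194]
eef_rot: [-0.0, -0.224, 0.975, 0.0]
wrist_force: [0.3, 1.0, 0.3]
opening: 0.003
```

```bash
python3 - <<'E'
from h import *
o=get_obs();print(o["time_s"],o["eef_pos"],rot(o["eef_rot"]).round(3),o["opening"])
w=get_calibration("wrist");im=camera("wrist");cv2.imwrite("pics/w1.png",im);np.save("w1",w,allow_pickle=True)
cv2.imwrite("pics/side1.png",camera("side"));cv2.imwrite("pics/scene1.png",camera("scene"))
E
```

```text
2.1 [4.49446818e-01 8.86486155e-05 4.19384069e-01] [[-0.9   -0.436 -0.001]
 [-0.436  0.9    0.   ]
 [ 0.001  0.001 -1.   ]] 0.0029746979331811444
```

View pics/w1.png

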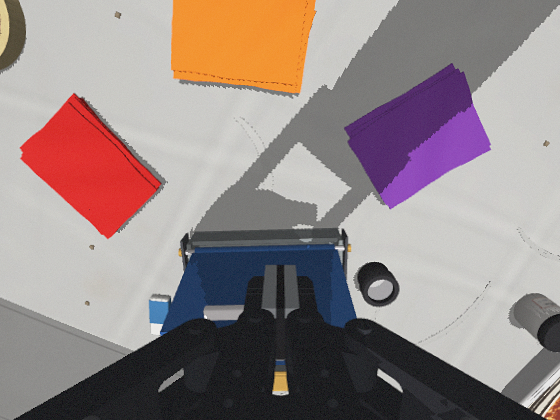

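The wrist view shows the flap's outer face below the hinge bar, with bracket ends at about (186,245) and (347,243). The closed fingers at (280,290) are above the flap and slightly to its +y side, and the rib is at (225,312). I'll measure the hinge and the flap angle.

```bash
python3 - <<'E'
from h import *
w=np.load("w1.npy",allow_pickle=True).item();im=cv2.imread("pics/w1.png");hsv=cv2.cvtColor(im,cv2.COLOR_BGR2HSV)
m=cv2.inRange(hsv,(100,120,40),(125,255,255))
for v in (250,256,262,270,280,290,300,310,320,330):
    u=np.where(m[v,175:370])[0]+175; print(v,u.min() if len(u) else None,u.max() if len(u) else None)
for uv in [(186,245),(347,243)]: print("hinge end",onz(w,uv,.042).round(4))
a=np.radians(26);X=np.array([np.cos(a),np.sin(a),0]);Y=np.array([-np.sin(a),np.cos(a),0]);C=np.array([.594,.068,0])
l=lambda p:np.array([(p-C)@X,(p-C)@Y,p[2]]).round(4)
for uv in [(186,245),(347,243),(195,250),(345,250)]: print("box frame",uv,l(onz(w,uv,.042)))
# flap angle: side view flap top edge / scene, lie in plane through hinge
for n,mk in (("side",(140,165,320,305)),("scene",(150,150,260,260))):
    c=get_calibration(n);i=cv2.imread(f"pics/{n}1.png");h=cv2.cvtColor(i,cv2.COLOR_BGR2HSV);x0,y0,x1,y1=mk
    b=cv2.inRange(h,(105,130,40),(125,255,255))[y0:y1,x0:x1];k,lab,st,ce=cv2.connectedComponentsWithStats(b)
    j=1+np.argmax(st[1:,4]) if k>1 else 0;print(n,st[j]+np.array([x0,y0,0,0,0]))
    ys,xs=np.where(lab==j);q=xs[ys==ys.min()].mean()+x0;print(" top",q,ys.min()+y0)
    for th in np.arange(1.2,2.0,.1):
        pts=[C+X*(-.088+.15*np.cos(th))+Y*yy+np.array([0,0,.042+.15*np.sin(th)]) for yy in(-.045,.045)]
        print(round(th,1),[proj(c,p).round(0) for p in pts])
i=cv2.imread("pics/side1.png")[150:300,140:330]
cv2.imwrite("pics/side1c.png",cv2.resize(i,None,fx=4,fy=4,interpolation=cv2.INTER_CUBIC))
E
```

```text
250 195 336
256 191 338
262 188 340
270 185 343
280 181 345
290 178 348
300 175 351
310 175 353
320 175 348
330 None None
hinge end [ 0.5546 -0.0609  0.042 ]
hinge end [0.4774 0.0936 0.042 ]
box frame (186, 245) [-0.0919 -0.0986  0.042 ]
box frame (347, 243) [-0.0935  0.0741  0.042 ]
box frame (195, 250) [-0.086  -0.0894  0.042 ]
box frame (345, 250) [-0.0854  0.0724  0.042 ]
side [241 189  13  45 100]
 top 241.0 189
1.2 [array([230., 184.]), array([234., 200.])]
1.3 [array([234., 182.]), array([239., 198.])]
1.4 [array([238., 181.]), array([244., 197.])]
1.5 [array([243., 180.]), array([248., 196.])]
1.6 [array([247., 179.]), array([253., 195.])]
1.7 [array([252., 179.]), array([258., 194.])]
1.8 [array([256., 179.]), array([262., 194.])]
1.9 [array([261., 179.]), array([267., 195.])]
scene [218 195   8   2   9]
 top 222.4 195
1.2 [array([230., 163.]), array([228., 180.])]
1.3 [array([236., 161.]), array([233., 179.])]
1.4 [array([241., 160.]), array([239., 177.])]
1.5 [array([247., 159.]), array([245., 177.])]
1.6 [array([252., 159.]), array([251., 177.])]
1.7 [array([258., 160.]), array([257., 177.])]
1.8 [array([264., 160.]), array([263., 178.])]
1.9 [array([269., 162.]), array([269., 179.])]
```

View pics/side1c.png

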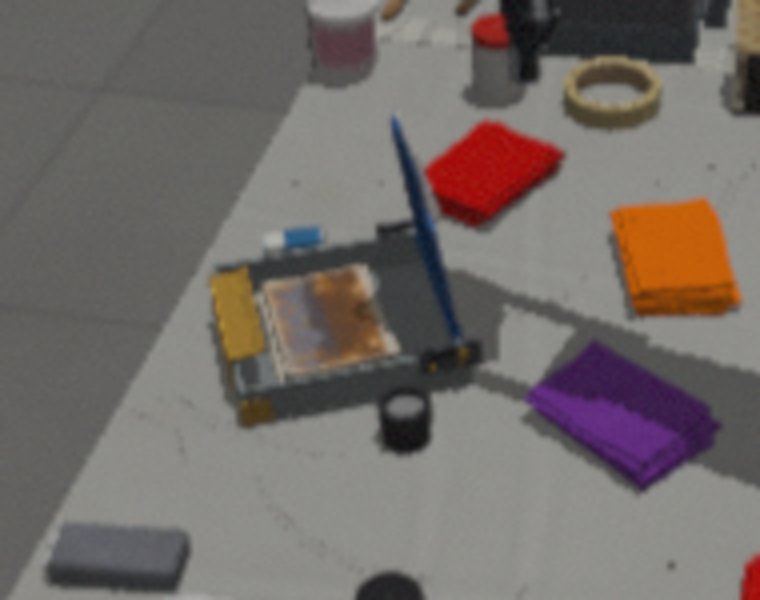

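From the wrist view the box centre line is about 10 mm to −y' of my first estimate, so I'm using C≈(0.598, 0.059) and yaw 26.3°. The flap angle is about 1.42 rad. I'll descend behind the flap and look at the reading.

Emit:
drive_tool(increments=[[[0,-0.01,0.05],0],[[0,-0.03,0.13],0],[[0,-0.048,0.22],0],[[0,-0.048,0.31],0],[[-0.03,-0.048,0.39],0],[[-0.07,-0.048,0.44],0],[[-0.1,-0.048,0.464],0],[[-0.116,-0.048,0.464],0]])

```text
time_s: 3.25
eef_pos: [0.4808, 0.0026, 0.3031]
eef_rot: [-0.001, -0.224, 0.974, 0.0]
wrist_force: [0.1, -0.3, 0.1]
opening: 0.0
```

```bash
python3 - <<'E'
from h import *
a=np.radians(26.2);X=np.array([np.cos(a),np.sin(a),0]);Y=np.array([-np.sin(a),np.cos(a),0]);C=np.array([.598,.059,0])
o=get_obs();p=o["eef_pos"]-C;print(p@X,p@Y,p[2]-.173,o["wrist_force"])
cv2.imwrite("pics/w2.png",camera("wrist"))
E
```

```text
-0.13004647057131188 0.0011037196949328666 0.13012085575038618 [ 0.09734791 -0.32135843  0.09445242]
```

View pics/w2.png

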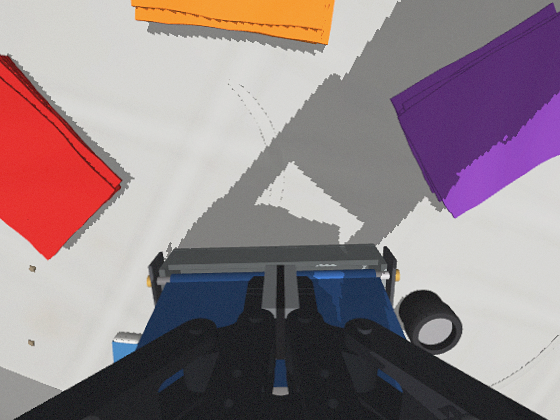

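The fingers are behind the flap and about 4 mm off mid-width, with the loupe clear at (430,322). I'll start the fold along an arc.

Emit:
drive_tool(increments=[[[-0.05,-0.016,0],0],[[-0.11,-0.016,0.0],0],[[-0.17,-0.016,0.005],0],[[-0.21,-0.016,0.011],0],[[-0.245,-0.016,0.022],0],[[-0.276,-0.016,0.035],0],[[-0.306,-0.016,0.053],0],[[-0.336,-0.016,0.072],0]])

```text
time_s: 4.3
eef_pos: [0.5584, 0.0354, 0.2853]
eef_rot: [-0.0, -0.224, 0.975, 0.0]
wrist_force: [-0.3, 0.5, -0.3]
opening: 0.0
```

```bash
python3 - <<'E'
from h import *
o=get_obs();print(o["time_s"],o["eef_pos"],o["wrist_force"])
i=camera("side")[150:300,140:330]
cv2.imwrite("pics/side2c.png",cv2.resize(i,None,fx=4,fy=4,interpolation=cv2.INTER_CUBIC))
E
```

```text
4.3 [0.55842821 0.03537444 0.28528137] [-0.27388921  0.52712882 -0.26142121]
```

View pics/side2c.png

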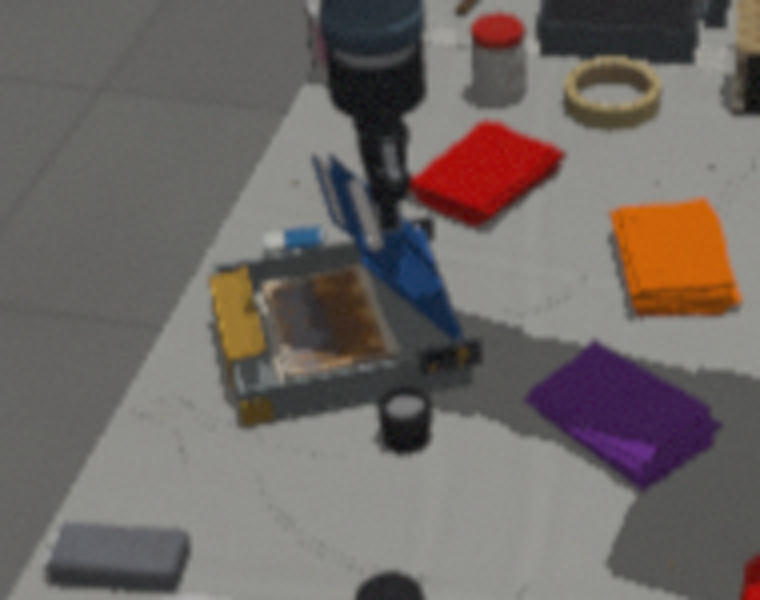

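The flap follows the fingertips, now at about 0.9 rad with the tips just below the rib. I'll continue the arc to nearly flat.

Emit:
drive_tool(increments=[[[-0.026,0,0.023],0],[[-0.052,0,0.048],0],[[-0.073,0,0.075],0],[[-0.09,0,0.104],0],[[-0.106,0,0.136],0],[[-0.118,0,0.169],0],[[-0.128,0,0.2],0],[[-0.13,0,0.225],0]])

```text
time_s: 5.35
eef_pos: [0.5875, 0.0495, 0.2289]
eef_rot: [0.0, -0.224, 0.975, 0.0]
wrist_force: [0.4, 0.9, 1.6]
opening: -0.0
```

Emit:
drive_tool(increments=[[[0,0,0.01],0],[[0,0,0.02],0],[[0,0,0.028],0],[[0,0,0.036],0],[[0,0,0.042],0],[[0,0,0.047],0],[[0,0,0.051],0],[[0,0,0.051],0]])

```text
time_s: 6.35
eef_pos: [0.5875, 0.0494, 0.2171]
eef_rot: [0.0, -0.224, 0.975, -0.0]
wrist_force: [-0.4, 1.1, 5.3]
opening: -0.001
```

```bash
python3 - <<'E'
from h import *
o=get_obs();print(o["time_s"],o["eef_pos"],o["eef_pos"][2]-.173,o["wrist_force"])
i=camera("side")[150:300,140:330];j=camera("wrist")
cv2.imwrite("pics/c3.png",np.hstack([cv2.resize(i,(532,420),interpolation=cv2.INTER_CUBIC)[:,:260],j]))
E
```

```text
6.35 [0.58748273 0.04935769 0.2171496 ] 0.04414960079551067 [-0.41591257  1.07981671  5.32742697]
```

View pics/c3.png

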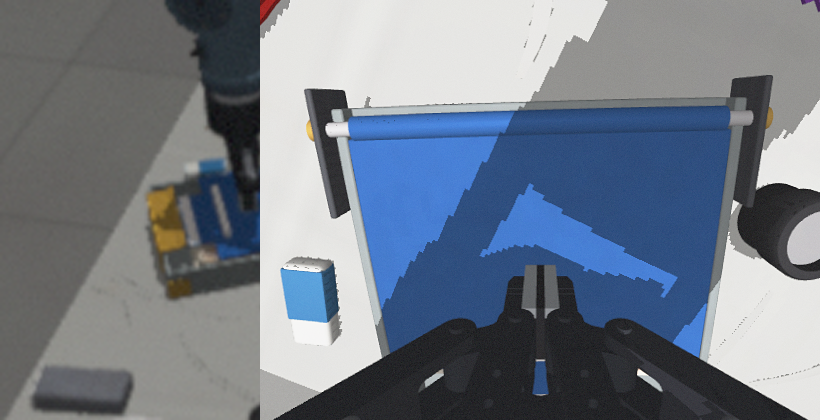

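The flap is flat, with the tips at z = 44.1 mm and 5 N of pressure. The side view shows the tongue lying in front of the lip. I'll press slightly more and push forward.

Emit:
drive_tool(increments=[[[0,0,0.003],0],[[-0.01,0,0.004],0],[[-0.02,0,0.004],0],[[-0.03,0,0.004],0],[[-0.04,0,0.004],0],[[-0.05,0,0.004],0],[[-0.06,0,0.004],0],[[-0.07,0,0.004],0]])

```text
time_s: 7.45
eef_pos: [0.6029, 0.057, 0.2167]
eef_rot: [-0.001, -0.224, 0.975, 0.0]
wrist_force: [-5.8, 1.2, 11.6]
opening: -0.002
```

```bash
python3 - <<'E'
from h import *
o=get_obs();a=np.radians(26.2);X=np.array([np.cos(a),np.sin(a),0]);print(o["time_s"],(o["eef_pos"]-[.598,.059,0])@X,o["eef_pos"][2]-.173,o["wrist_force"],"fx",o["wrist_force"]@X)
w=get_calibration("wrist");j=camera("wrist");np.save("w4",w,allow_pickle=True);cv2.imwrite("pics/w4.png",j)
p=cv2.imread("pics/c3.png")[:,260:]
# rod rows on column, before vs now: box-fixed bracket vs rod
for n,im in(("before",p),("now",j)):
    h=cv2.cvtColor(im,cv2.COLOR_BGR2HSV);b=cv2.inRange(h,(100,120,40),(125,255,255))
    print(n,[np.where(b[:220,u])[0].min() for u in(110,150,250,350,430)])
E
```

```text
7.45 0.0034902502153578954 0.043709362932153606 [-5.82459521  1.19038671 11.5622325 ] fx -4.700604100964611
before [np.int64(116), np.int64(114), np.int64(111), np.int64(108), np.int64(107)]
now [np.int64(116), np.int64(114), np.int64(111), np.int64(108), np.int64(107)]
```

The hinge rod kept its place in the moving wrist image, so the pin has already slid about 17 mm with the flap still flat at 43.7 mm. I'll keep going until the rib is met and the stop is reached.

Emit:
drive_tool(increments=[[[-0.01,0,0],0],[[-0.02,0,0],0],[[-0.03,0,0],0],[[-0.036,0,0],0],[[-0.042,0,0],0],[[-0.048,0,0],0],[[-0.054,0,0],0],[[-0.06,0,0],0]])

```text
time_s: 8.5
eef_pos: [0.6158, 0.063, 0.2164]
eef_rot: [-0.002, -0.224, 0.975, -0.0]
wrist_force: [-7.6, -3.1, 12.1]
opening: 0.003
```

```bash
cat > s.py <<'E'
from h import *
import sys
o=get_obs();a=np.radians(26.2);X=np.array([np.cos(a),np.sin(a),0]);print(o["time_s"],(o["eef_pos"]-[.598,.059,0])@X,o["eef_pos"][2]-.173,o["wrist_force"],"fx",o["wrist_force"]@X)
w=get_calibration("wrist");j=camera("wrist");cv2.imwrite("pics/%s.png"%sys.argv[1],j)
b=cv2.inRange(cv2.cvtColor(j,cv2.COLOR_BGR2HSV),(100,120,40),(125,255,255))
v=[np.where(b[:220,u])[0].min() for u in(110,150,250,350,430)];print(v,[((onz(w,(u,r),.044)-[.598,.059,0])@X).round(4) for u,r in zip((110,150,250,350,430),v)])
E
python3 s.py w5
```

```text
8.5 0.017719812123734826 0.043447852660537745 [-7.60675952 -3.09992547 12.14472533] fx -8.193863885062774
[np.int64(98), np.int64(97), np.int64(93), np.int64(90), np.int64(89)] [np.float64(-0.0646), np.float64(-0.0647), np.float64(-0.0657), np.float64(-0.0666), np.float64(-0.0671)]
```

Emit:
drive_tool(increments=[[[-0.004,0,0],0],[[-0.008,0,0],0],[[-0.012,0,0],0],[[-0.016,0,0],0],[[-0.02,0,0],0],[[-0.024,0,0],0],[[-0.028,0,0],0],[[-0.028,0,0],0]])

```text
time_s: 9.55
eef_pos: [0.6223, 0.0659, 0.2164]
eef_rot: [-0.002, -0.224, 0.975, -0.0]
wrist_force: [-6.6, -3.2, 12.8]
opening: -0.003
```

```bash
python3 s.py w6
```

```text
9.55 0.024828033564618136 0.04342528895225278 [-6.57001285 -3.2005042  12.77924428] fx -7.308040357215709
[np.int64(79), np.int64(77), np.int64(74), np.int64(71), np.int64(70)] [np.float64(-0.0644), np.float64(-0.0648), np.float64(-0.0653), np.float64(-0.0662), np.float64(-0.0667)]
```

The rod stays still at −65.5 mm while the tip slips at 7–8 N, so the pin looks stopped. I'll confirm by pushing on the rib itself.

Emit:
drive_tool(increments=[[[-0.004,0,0],0],[[-0.008,0,0],0],[[-0.011,0,0],0],[[-0.014,0,0],0],[[-0.017,0,0],0],[[-0.02,0,0],0],[[-0.022,0,0],0],[[-0.022,0,0],0]])

```text
time_s: 10.6
eef_pos: [0.6264, 0.0679, 0.2161]
eef_rot: [-0.003, -0.224, 0.975, -0.001]
wrist_force: [-12.1, -6.4, 14.9]
opening: 0.001
```

```bash
python3 s.py w7;  python3 - <<'E'
from h import *
i=camera("side")[150:300,140:330];k=camera("scene")[170:270,150:290]
cv2.imwrite("pics/c7.png",np.hstack([cv2.resize(i,(532,420),interpolation=cv2.INTER_CUBIC)[:,100:400],cv2.resize(k,(490,420)[:2],interpolation=cv2.INTER_CUBIC)]))
E
```

```text
10.6 0.029402543418184653 0.04307342520818494 [-12.09586873  -6.43295144  14.92055943] fx -13.693305167380245
[np.int64(68), np.int64(66), np.int64(63), np.int64(60), np.int64(58)] [np.float64(-0.0643), np.float64(-0.0647), np.float64(-0.0652), np.float64(-0.0661), np.float64(-0.067)]
```

View pics/c7.png

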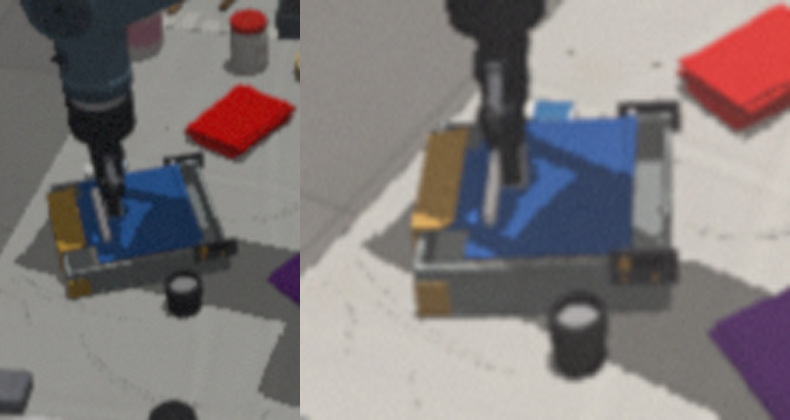

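The tongue is under the lip with its white band hidden, the flap is flat, and there are 13.7 N against the rib with the hinge not moving, so it's at the stop. I'll release by easing off the pressure before backing away, so friction can't drag the flap back.

Emit:
drive_tool(increments=[[[0,0,-0.004],0],[[0.003,0,-0.008],0],[[0.008,0,-0.012],0],[[0.014,0,-0.02],0],[[0.018,0,-0.05],0],[[0.018,0,-0.12],0],[[0.018,0,-0.22],0],[[0.018,0,-0.34],0]])

```text
time_s: 11.75
eef_pos: [0.6238, 0.0672, 0.3025]
eef_rot: [0.0, -0.224, 0.975, -0.0]
wrist_force: [0.1, 0.4, -0.0]
opening: -0.0
```

Emit:
drive_tool(increments=[[[0.1,0,-0.1],0],[[0.22,0,-0.2],0],[[0.38,0,-0.3],0],[[0.54,0,-0.36],0],[[0.66,0,-0.4],0],[[0.74,0,-0.4],0],[[0.8,0,-0.4],0],[[0.8,0,-0.4],0]])

```text
time_s: 12.75
eef_pos: [0.4435, -0.0204, 0.4014]
eef_rot: [0.001, -0.224, 0.975, -0.0]
wrist_force: [0.6, -0.9, -0.1]
opening: 0.001
```

```bash
python3 s.py w8;  python3 - <<'E'
from h import *
i=camera("side")[190:280,170:290];j=cv2.imread("pics/w8.png")
cv2.imwrite("pics/c8.png",np.hstack([cv2.resize(i,(400,300),interpolation=cv2.INTER_CUBIC),cv2.resize(j,(400,300))]))
E
```

```text
12.75 -0.17372693900788627 0.22835838122117486 [ 0.56198451 -0.93844045 -0.05228818] fx 0.08991835094353277Traceback (most recent call last):
  File "s.py", line 6, in <module>
    v=[np.where(b[:220,u])[0].min() for u in(110,150,250,350,430)];print(v,[((onz(w,(u,r),.044)-[.598,.059,0])@X).round(4) for u,r in zip((110,150,250,350,430),v)])
       ~~~~~~~~~~~~~~~~~~~~~~~~~~^^
    return umr_minimum(a, axis, None, out, keepdims, initial, where)
ValueError: zero-size array to reduction operation minimum which has no identity
```

View pics/c8.png

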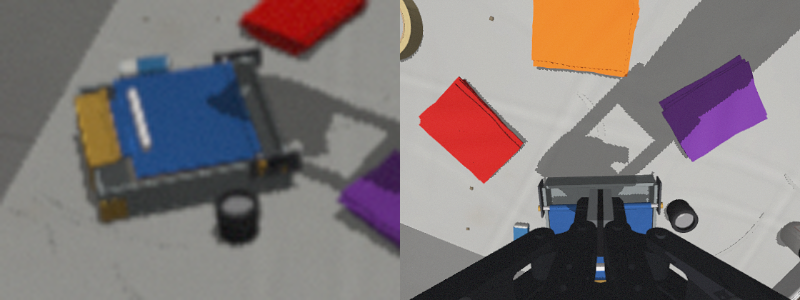

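The flap stays flat and the white band is hidden under the lip. The travel adds up to pin ≈ 17.5 + 14.2 − 6.7 ≈ 25 mm, which is fully home. Handing in.

```bash
python3 -c "
from bench import *;print(hand_in())"
```

```text
the job is handed in; nothing more can be done
None
```

The print box is shut: I folded the flap flat with closed fingertips, then pushed it home under the brass lip while keeping it pressed down, and handed the job in. The robot's clock stood at about 13 s.

- **Forces:** at the end of each move I read about 5–15 N pressing down and up to about 14 N pushing forward.
- **Sliding:** the flap first slid forward by friction from the pressed fingertips. The tips only met the rib at the end, when the hinge no longer moved under 13.7 N.
- **Fully home:** fingertip travel less the slip seen in the wrist images gives about 25 mm of slide, which is the stop.
- **After release:** with the arm clear and no force on the wrist, the side view shows the flap still flat and the tongue's white band hidden under the lip. The loupe and the eraser look unmoved; I did not measure them or the other things round the box. The prints were under the flap, so I could not check them at the end.

Two checks went wrong:
- **Centre line:** my first side-view estimate was about 10 mm off the wrist view, so I used the wrist view.
- **Last hinge check:** the scripted hinge reading failed after I backed away, because the hinge was outside the part of the picture it samples. The final state rests on the picture and the travel sum.

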